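# Overhang a sheet blank above the edge camera

### The arm

A 6-joint arm with a two-finger parallel gripper is mounted at the origin on the work surface. World frame = base frame: x ahead of the robot, y to its left, z up, the work surface at z = 0. Lengths are in m, angles in degrees, forces in N, time in s.
With the tool pointing down it reaches from about 0.15 to 0.775 m from the base axis. Payload 6.1 kg.
Tool frame: the origin (TCP) lies on the centre line of the jaws, within the pads' length; the fingertips stand 17 mm ahead of it and the grasp point (between the pads) lies 2 mm behind it; x points along the fingers, y is the direction in which the jaws open and shut, and the axes are right-handed (so a half turn about x gives the same grasp; the last joint's range is limited). The gripper opens to 85 mm and grips with 20 to 120 N. Pads are 22 mm wide; open, the fingers measure 114 mm over their backs; the gripper's body (76 mm by 85 mm) begins 54 mm behind the grasp point. The pads swing forward as they close: fully open they stand 13 mm farther back than shut.
Start: joints at [64.744, 7.208, -2.269, 80.523, 0, 90], TCP at [0.224, 0.475, 0.248] pointing down, gripper open.
Joint ranges: [-155.77, 155.77], [-54.66, 111.73], [-72.52, 77.12], [-102.08, 115.82], [-83.92, 84.16], [-180, 180]. Speed limits (degrees/s): [136.94, 136.94, 172.46, 180, 180, 180].

### API

Orientations are given as [roll, pitch, yaw] about the fixed x, y, z axes, in that order (R = Rz(yaw) Ry(pitch) Rx(roll)).
In Python, from workcell import * gives the robot as it stands.
- The arm moves only by the tool servo_tool, never from a script. Its arguments are lists of equal length, an entry for each row: "offset": the shift along the tool's x, y, z each as a share of 100 mm, from -1 to 1, a list of three; "spin": the turn about the tool's x as a share of pi/2 rad, from -1 to 1. A call has 1 to 20 rows; each row is the pose to reach, as a shift and turn from the pose measured when the call began, along the tool's axes at that moment; what a row does not reach only later rows make up. A row lasts 1/8 s, in which the tool goes at most 62.5 mm and 10.7 degrees, less where a joint would pass 70% of its speed; a pose out of reach is approached as far as the arm can. A call with a number of a shift or a turn outside -1 to 1 is refused whole. A call with a gripper value outside its range is refused whole. "grip" is the opening, from -1 (shut) to 1 (fully open), set as the call begins (left out, the last holds). The fingers move at their own pace and stop on an object; "squeeze" is the grip in N (left out, the last holds). Time passes only in rows, so rows that repeat a pose let the fingers close. It gives the time, the measured TCP pose, the force and the opening at its end, in the units of the state.
- state(): the state, without advancing time (a new reading comes with each control period).
- capture(name): name is "scene" or "top" or "wrist"; returns the picture (384x512x3 uint8, red, green, blue); there is no depth.
- camera_info(name): a dict with "K" (3x3 intrinsics, pixels), "rvec" (rotation vector, rad) and "tvec" (3), from world to camera coordinates, as OpenCV has them. Camera axes: x right, y down, z forward; pixel columns grow to the right and rows downward; lengths in m; the calibration is good to about 2 mm. A picture is of the moment at which its call begins: read the wrist's pose just before it. camera_info takes no time and is no camera call; for the wrist camera it gives the pose at the moment of the call.
- job_done(): hands the job in, once; it reports no verdict.
The state is a dict: "time": time; "qpos": joint angles; "joint_velocities": joint speeds; "joint_torque": joint torques, N m; "tool_pos": TCP position; "ee_rot": TCP orientation; "contact_force": force on the tool from outside, world axes, zero at the start; "torque": the same for the moment, N m; "gripper_width": opening from 0.0 (shut) to 1.0 (fully open).
Only numpy, scipy, OpenCV 4.12 (cv2) and the standard library are available. Lean on these libraries where they do the work, as an engineer would, in place of code of your own. Each camera call takes 0.05 s, during which the arm holds its last target. There are 200 camera calls.

### The job

Push the aluminium sheet blank along the ledge with the fingertips until it sticks out over the end where the upward-looking camera stands, its leading edge crossing above the middle of the lens, and lying flush along the ledge's fence. Only push it: do not lift, tip or drop it, and leave the camera, the calibration spike and the other parts alone.

Things in the scene. Friction and masses are not known exactly. Their poses are not given: they have to be found in the camera images.
- ledge: Fixed black steel bench-like stand, origin on the table under its middle, z up. Its long side (380 mm) runs along its own y axis (+y roughly to the robot's left), ends at y = +190 and -190 mm, both open. Flat top at z = 80 mm, reaching from x = -75 mm (front, robot side, open) to the fence at the far side: a straight rib over the whole length whose robot-side face is at x = +60 mm, 6 mm thick and rising 14 mm above the top. Turned by up to 0.2 rad from start to start.
- blank: Loose plain aluminium plate lying on the ledge, 90 mm (its x) by 160 mm (its y, roughly along the ledge) by 6 mm thick, 0.16 to 0.32 kg; origin at the centre of its underside. At first it lies well inside the ledge, 10 to 45 mm clear of the fence, turned up to 0.1 rad from the ledge's direction. Flush against the fence its centre is at x = +15 mm of the ledge.
- blank_left_end (a point): Middle of the blank's short edge on its +y end, 80 mm from its centre, half-way up its thickness. It is the leading edge when the camera stands at the ledge's +y end.
- blank_right_end (a point): Middle of the blank's short edge on its -y end, 80 mm from its centre, half-way up its thickness. It is the leading edge when the camera stands at the ledge's -y end.
- camera: Fixed inspection camera looking straight up, standing on the table just past one end of the ledge, at +y or -y from start to start: square aluminium base 64 mm wide and 14 mm high, black barrel 54 mm across, top 55 mm above the table (25 mm below the ledge top), a white light ring around a dark round lens glass 40 mm across. Origin at the centre of its underside; axes parallel to the ledge's.
- lens (a point): Centre of the camera's lens glass, 55 mm above the table, 36 to 48 mm beyond the end of the ledge; axes parallel to the ledge's.
- spike: Fixed calibration spike just past the other end of the ledge: aluminium block 56 mm square and 20 mm high with a steel cone, tip 62 mm above the table. Origin at the centre of its underside. Not to be used.
- work_round: Bystander on the table in front of the ledge: aluminium block 50 x 50 x 22 mm with a steel stub 30 mm across, 42 mm high in all; origin under its centre.
- work_square: Bystander on the table in front of the ledge: aluminium block 56 x 45 x 22 mm with a square boss, 40 mm high in all; origin under its centre.
- motor: Bystander on the table behind the ledge: small upright motor, 39 mm across, 62 mm high with its shaft; origin under its centre.
- flange: Bystander on the table behind the ledge: steel ring, 56 mm across, 14 mm high; origin under its centre.
- tray: Bystander on the table to the robot's right: blue tray 90 x 120 x 30 mm holding two yellow discs; origin under its centre.
- screwdriver: Bystander lying on the table to the robot's left: a screwdriver, under 40 mm high.
- spare: Bystander lying flat on the table (not on the ledge) in front of the ledge: small aluminium plate 60 x 70 x 6 mm; origin under its centre.
Things that resemble listed ones, but are neither listed nor needed, are in the scene too. Several things have the shape of the blank; the one meant has the colours described above.

How it is judged (in metres and radians):
At the end, for the whole second after the job is handed in: The blank lies flat and still on the ledge, overhanging the end at the camera, with the middle of its leading edge within 12 mm (along the ledge) of being above the lens centre, and both its ends within 5 mm of flush against the fence (((y of camera in the frame of ledge above 0 m and y of blank_left_end in the frame of lens between -0.012 and 0.012 m) or (y of camera in the frame of ledge below 0 m and y of blank_right_end in the frame of lens between -0.012 and 0.012 m)) and x of each of blank_left_end, blank_right_end in the frame of ledge above 0.01 m and z of blank in the frame of ledge between 0.077 and 0.084 m and angle between blank's own z axis and vertical below 0.05 rad and linear speed of blank below 0.01 m/s); the robot touches nothing.
It fails at once if the blank is lifted or carried (its underside more than 12 mm above the ledge) (z of blank in the frame of ledge above 0.092 m).
It fails at once if the blank is tipped by more than 0.2 rad (angle between blank's own z axis and vertical above 0.2 rad).
It fails at once if the blank drops off the ledge (z of blank in the frame of ledge below 0.06 m).
It fails at once if the robot bumps the camera or the spike (over 2 N) (contact force between any of the arm, the fingers and camera above 2 N or contact force between any of the arm, the fingers and spike above 2 N).
It fails at once if a bystander is moved by more than 20 mm (distance of any of work_round, work_square, motor, flange, tray, screwdriver, spare from where it was at the start of the episode above 0.02 m).
It also fails if it takes over 58 s, if anything falls off the work surface, if the arm or the gripper's body presses on something with over 40 N, if the wrist force passes 120 N, or if a joint passes its speed limit or range.

## Working session

There is one attempt and no reset: what is moved stays moved. The work goes in short steps, Python scripts to look and compute and a tool call to move; the robot and the scene stay as the last step left them, time stands still between calls to the robot, and variables do not carry over. Pictures are saved under pics/ and viewed, about 8 in all and at most 12, crops included, and the job is handed in when it is done.

Besides the shell and the picture viewer there is one more tool, called after "Call:" as a command line: name --pt "numbers of a row" for each row, then --argument value for the rest. servo_tool: Moves the arm, as the interface text tells. Shift numbers are shares of 100 mm and turn numbers shares of pi/2 rad, none past 1 either way. Its arguments: {"type":"object","properties":{"offset":{"type":"array"},"spin":{"type":"array"},"grip":{"type":"number"},"squeeze":{"type":"number"}},"required":["offset","spin"]}

```bash
mkdir -p pics; python3 - <<'E'
from workcell import *
import cv2
for n in ["scene","top"]:
    cv2.imwrite(f"pics/{n}0.png",cv2.resize(capture(n)[:,:,::-1],(800,600),interpolation=cv2.INTER_CUBIC))
    print(camera_info(n))
print(state())
E
```

```text
{'K': array([[417.7524769 ,   0.        , 256.29854368],
       [  0.        , 417.7524769 , 188.5632868 ],
       [  0.        ,   0.        ,   1.        ]]), 'rvec': array([ 1.7870686 ,  1.78633202, -0.70557914]), 'tvec': array([-0.02932456, -0.34057693,  1.67814283])}
{'K': array([[415.47610465,   0.        , 249.64839169],
       [  0.        , 415.47610465, 192.52839703],
       [  0.        ,   0.        ,   1.        ]]), 'rvec': array([ 2.14206224, -2.0692498 ,  0.21999423]), 'tvec': array([-7.58216573e-04,  5.74246032e-01,  1.24647922e+00])}
{'time': 0.1, 'qpos': array([ 6.47452317e+01,  7.23651789e+00, -2.32063746e+00,  8.05237764e+01,
       -1.75719297e-03,  9.00002658e+01]), 'joint_velocities': array([ 0.09725574, -0.05917723,  0.15814071,  0.00550008, -0.08315123,
        0.03197145]), 'joint_torque': array([ 4.37362687e-04, -4.36902344e+01,  3.53606558e+01,  1.36614073e-02,
        4.37892027e-05, -1.71277111e-05]), 'tool_pos': array([0.22384779, 0.47450286, 0.24761804]), 'ee_rot': array([ -88.75592179,   89.91904922, -114.01095463]), 'contact_force': array([-0.37296937,  0.5045102 ,  0.8693713 ]), 'torque': array([-0.01917155,  0.03088842,  0.03055342]), 'gripper_width': 1.0023658443374786}
```

View pics/top0.png

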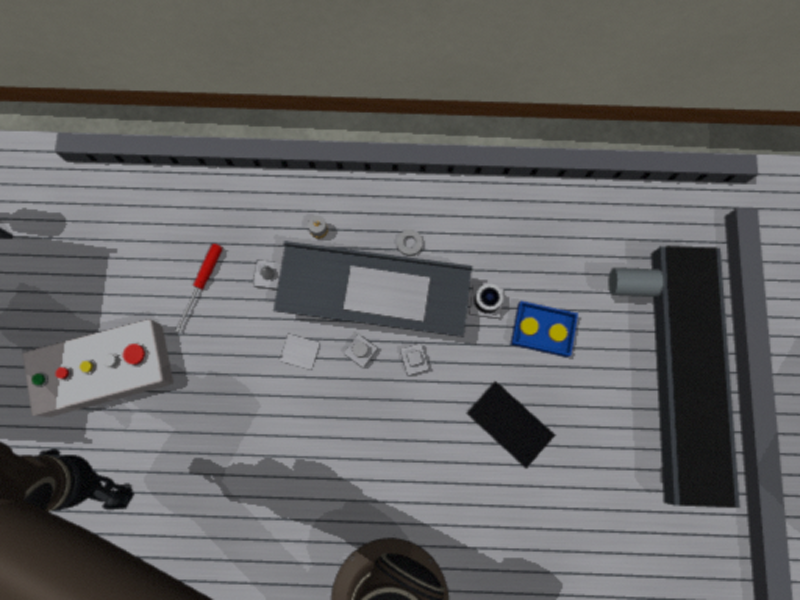

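View pics/scene0.png

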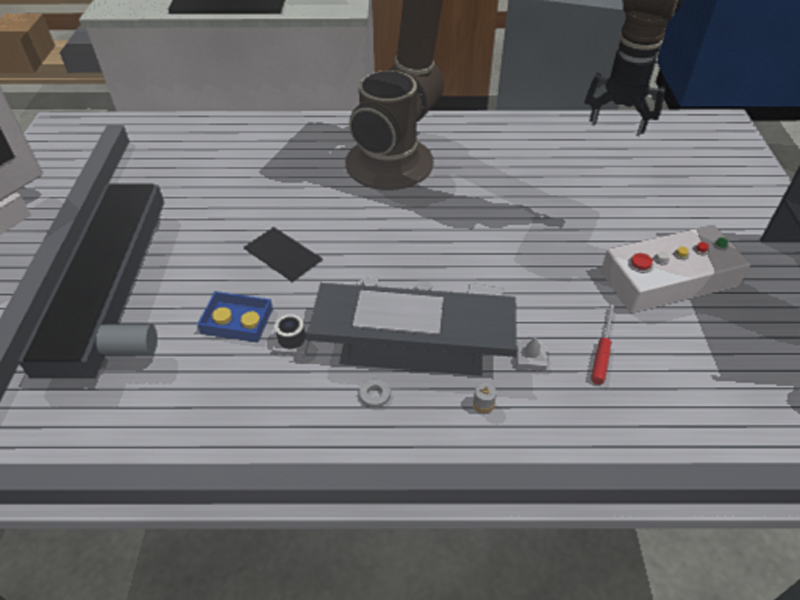

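Top view (800x600): the ledge spans (285,243), (472,266), (465,337), (275,311). The blank's corners are (350,265), (431,272), (426,321), (345,311). The camera lens is at (489,297), at the -y end, and the spike is on the left. Next I measure these.

```bash
cat > h.py <<'E'
from workcell import *
import cv2, numpy as np
def H(ci,z):
    R=cv2.Rodrigues(ci["rvec"])[0]
    return ci["K"]@np.c_[R[:,0],R[:,1],R[:,2]*z+ci["tvec"]]
def p2w(ci,uv,z):
    return cv2.perspectiveTransform(np.float64(uv).reshape(-1,1,2),np.linalg.inv(H(ci,z)))[:,0]
def w2p(ci,P):
    return cv2.projectPoints(np.float64(P).reshape(-1,1,3),ci["rvec"],ci["tvec"],ci["K"],None)[0][:,0]
def led(x,y,th,pts):  # ledge->world
    c,s=np.cos(th),np.sin(th); pts=np.float64(pts).reshape(-1,3)
    return np.c_[x+c*pts[:,0]-s*pts[:,1],y+s*pts[:,0]+c*pts[:,1],pts[:,2]]
E
python3 - <<'E'
from h import *
for n,bl in [("top",[(350,265),(431,272),(426,321),(345,311)])]:
    ci=camera_info(n); s=.64
    print("ledge",p2w(ci,np.array([(285,243),(472,266)])*s,.094), p2w(ci,np.array([(465,337),(275,311)])*s,.08))
    print("lens",p2w(ci,np.array([(489,297)])*s,.055))
    im=capture(n); g=cv2.cvtColor(im,cv2.COLOR_RGB2GRAY)
    q=np.int32(np.array([(281,255),(466,278),(462,329),(279,303)])*s)
    m=np.zeros_like(g); cv2.fillConvexPoly(m,q,1)
    b=((g>130)&(m>0)).astype(np.uint8)
    c=max(cv2.findContours(b,0,1)[0],key=cv2.contourArea)[:,0]
    r=cv2.minAreaRect(np.float32(p2w(ci,c,.086)*1000)); print(r, b.sum())
    d=((g<85)).astype(np.uint8)
    cc=cv2.findContours(d,0,1)[0]
    c=[k for k in cc if cv2.pointPolygonTest(k,(290*s,300*s),False)>=0]
    for k in c: print(cv2.contourArea(k),cv2.minAreaRect(np.float32(p2w(ci,k[:,0],.08)*1000)))
E
```

```text
ledge [[ 0.67816944  0.23330975]
 [ 0.64326119 -0.14142083]] [[ 0.5024136  -0.13052062]
 [ 0.54151901  0.24593537]]
lens [[ 0.5901978  -0.18102074]]
((585.14208984375, 27.453746795654297), (157.4513702392578, 87.77056121826172), 83.15126037597656) 1409
5599.0 ((594.2887573242188, 33.132598876953125), (455.56048583984375, 159.5511932373047), 85.94556427001953)
```

```bash
cat >> h.py <<'E'
from scipy.spatial.transform import Rotation as Ro
L=(0.596,0.051,-0.098)
def plan(lx,ly,z,jaw):  # target in ledge frame, jaw 'x' or 'y' (ledge axis)
    s=state(); R=Ro.from_euler("xyz",s["ee_rot"],degrees=True).as_matrix()
    P=led(*L,[lx,ly,z])[0]; d=R.T@(P-s["tool_pos"])/0.1
    a=L[2]+(np.pi/2 if jaw=="y" else 0); j=np.array([np.cos(a),np.sin(a),0])
    t=R.T@j; sp=np.arctan2(t[2],t[1])/(np.pi/2); sp=(sp+1)%2-1
    print("target",P.round(4),"offset",d.round(3),"spin",round(sp,3),"q6",s["qpos"][5].round(1),"F",s["contact_force"].round(1),"t",s["time"],"g",s["gripper_width"])
    print("ledge->tool dirs x,y",(R.T@[np.cos(L[2]),np.sin(L[2]),0]).round(3),(R.T@[-np.sin(L[2]),np.cos(L[2]),0]).round(3))
E
python3 -c "
from h import *
plan(-.0086,.085,.16,'x'); print(Ro.from_euler('xyz',state()['ee_rot'],degrees=True).as_matrix().round(3))"
```

```text
target [0.5958 0.1364 0.16  ] offset [ 0.879 -1.47   4.806] spin 0.782 q6 90.0 F [ 1.   1.  -0.1] t 0.15 g 0.996243114344881
ledge->tool dirs x,y [-0.     0.336  0.942] [-0.001  0.942 -0.336]
[[-0.     0.427  0.904]
 [-0.001  0.904 -0.427]
 [-1.    -0.001  0.   ]]
```

Call:
servo_tool --pt "0 -0.15 0.5" --pt "0 -0.3 1" --pt "0 -0.3 1" --spin '[0, 0, 0]' --grip 0

```text
time: 0.52
tool_pos: [0.3033, 0.4028, 0.2476]
ee_rot: [-80.3, 89.9, -105.8]
contact_force: [-1.0, 0.2, 0.5]
gripper_width: 0.503
```

Call:
servo_tool --pt "0 -0.15 0.5" --pt "0 -0.3 1" --pt "0 -0.3 1" --spin '[0, 0, 0]'

```text
time: 0.9
tool_pos: [0.382, 0.3313, 0.2473]
ee_rot: [-83.4, 89.9, -109.1]
contact_force: [0.1, 0.5, -0.6]
gripper_width: 0.498
```

Call:
servo_tool --pt "0 -0.15 0.5" --pt "0 -0.3 1" --pt "0 -0.3 1" --spin '[0, 0, 0]'

```text
time: 1.27
tool_pos: [0.4603, 0.26, 0.2469]
ee_rot: [-91.8, 89.8, -117.7]
contact_force: [-0.4, 1.0, 0.2]
gripper_width: 0.502
```

Call:
servo_tool --pt "0 -0.15 0.5" --pt "0 -0.3 1" --pt "0 -0.3 1" --spin '[0, 0, 0]'

```text
time: 1.65
tool_pos: [0.5382, 0.1891, 0.2462]
ee_rot: [-105.0, 89.8, -131.0]
contact_force: [-0.3, 0.4, -0.1]
gripper_width: 0.496
```

```bash
python3 -c "
from h import *
plan(-.0086,.085,.16,'x'); print(state()['qpos'])"
```

```text
target [0.5958 0.1364 0.16  ] offset [ 0.862 -0.218  0.749] spin 0.773 q6 45.4 F [-0.3  0.4 -0.1] t 1.65 g 0.49644998874107515
ledge->tool dirs x,y [-0.002  0.348  0.937] [-0.003  0.937 -0.348]
[19.40352102 12.33461089  3.60019538 81.43096702 -0.09391604 45.41391591]
```

Call:
servo_tool --pt "0 -0.1 0.35" --pt "0 -0.22 0.75" --pt "0 -0.22 0.75" --pt "0 -0.22 0.75" --pt "0 -0.22 0.75" --pt "0 -0.22 0.75" --pt "0 -0.22 0.75" --pt "0 -0.22 0.75" --pt "0 -0.22 0.75" --spin '[0.1, 0.2, 0.32, 0.43, 0.55, 0.66, 0.773, 0.773, 0.773]'

```text
time: 2.78
tool_pos: [0.5955, 0.1377, 0.2462]
ee_rot: [-40.9, 89.8, -136.2]
contact_force: [-0.4, -0.4, 0.4]
gripper_width: 0.499
```

```bash
python3 - <<'E'
from h import *
plan(-.0086,.085,.16,'x'); print(state()['qpos'])
ci=camera_info("wrist"); im=capture("wrist"); cv2.imwrite("pics/w1.png",im[:,:,::-1]); np.savez("pics/w1.npz",im=im,**ci)
# overlay
P=lambda pts:[tuple(int(round(v)) for v in p) for p in w2p(ci,led(*L,pts))]
o=im[:,:,::-1].copy()
for pts in ([(-.075,-.19,.08),(-.075,.19,.08)],[(.06,-.19,.094),(.06,.19,.094)],[(-.075,-.19,.08),(.06,-.19,.08)],[(-.075,.19,.08),(.06,.19,.08)]):
    a,b=P(pts); cv2.line(o,a,b,(0,0,255),1)
cv2.imwrite("pics/w1o.png",o)
E
```

```text
target [0.5958 0.1364 0.16  ] offset [0.862 0.006 0.01 ] spin 0.003 q6 108.4 F [-0.4 -0.4  0.4] t 2.775 g 0.4989551886376594
ledge->tool dirs x,y [-0.002  1.     0.005] [-0.002  0.005 -1.   ]
[ 1.30625384e+01  1.69099180e+01  9.52177079e+00  8.27708726e+01
 -9.44932938e-02  1.08387850e+02]
```

View pics/w1o.png

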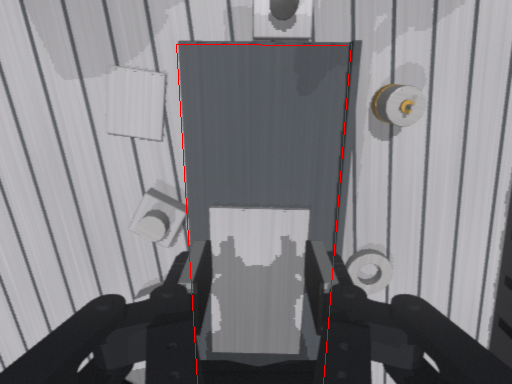

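The wrist overlay matches the ledge to within about 2 px, except the +y end line at row 44, where the edge is at about 41. The blank's trailing corners are at (209,207) and (309,210).

```bash
python3 - <<'E'
from h import *
z=np.load("pics/w1.npz"); ci=dict(z)
def inv(w): 
    c,s=np.cos(L[2]),np.sin(L[2]); d=w-np.array(L[:2]); return np.c_[c*d[:,0]+s*d[:,1],-s*d[:,0]+c*d[:,1]]
print("blank trailing",inv(p2w(ci,[(209,207),(309,210)],.086)).round(4))
print("ledge +y end/front",inv(p2w(ci,[(178,42),(350,41),(190,240)],.08)).round(4), "fence", inv(p2w(ci,[(352,45),(336,235)],.094)).round(4))
E
```

```text
blank trailing [[-0.0529  0.0546]
 [ 0.0366  0.0523]]
ledge +y end/front [[-0.073   0.1912]
 [ 0.0625  0.1927]
 [-0.073   0.019 ]] fence [[0.0608 0.1886]
 [0.0607 0.0317]]
```

Call:
servo_tool --pt "0.4 0 0" --pt "0.8 0 0" --pt "1 0 0" --pt "1 0 0" --spin '[0, 0, 0, 0]'

```text
time: 3.32
tool_pos: [0.5941, 0.1371, 0.1444]
ee_rot: [-57.9, 89.6, -153.2]
contact_force: [0.3, 0.1, -0.1]
gripper_width: 0.502
```

Call:
servo_tool --pt "0.2 0 0" --pt "0.4 0 0" --pt "0.46 0 0" --pt "0.46 0 0" --pt "0.46 0 0" --spin '[0, 0, 0, 0, 0]'

```text
time: 3.95
tool_pos: [0.5945, 0.1371, 0.0998]
ee_rot: [-52.9, 89.7, -148.2]
contact_force: [-1.1, 0.4, 0.4]
gripper_width: 0.501
```

Call:
servo_tool --pt "0.01 0 0" --pt "0.02 0 0" --pt "0.03 0 0" --pt "0.03 0 0" --spin '[0, 0, 0, 0]'

```text
time: 4.45
tool_pos: [0.5944, 0.1371, 0.0966]
ee_rot: [-53.9, 89.7, -149.2]
contact_force: [0.7, 0.1, -0.4]
gripper_width: 0.503
```

Call:
servo_tool --pt "0.01 0 0" --pt "0.02 0 0" --pt "0.02 0 0" --spin '[0, 0, 0]'

```text
time: 4.82
tool_pos: [0.5944, 0.1371, 0.0952]
ee_rot: [-51.2, 89.7, -146.5]
contact_force: [-1.4, -0.6, 4.6]
gripper_width: 0.496
```

Call:
servo_tool --pt "-0.02 0 0" --pt "-0.02 0 0.06" --pt "-0.02 0 0.12" --pt "-0.02 0 0.18" --pt "-0.02 0 0.24" --pt "-0.02 0 0.3" --pt "-0.02 0 0.36" --pt "-0.02 0 0.42" --pt "-0.02 0 0.48" --pt "-0.02 0 0.54" --pt "-0.02 0 0.6" --pt "-0.02 0 0.66" --pt "-0.02 0 0.72" --pt "-0.02 0 0.78" --pt "-0.02 0 0.84" --pt "-0.02 0 0.9" --pt "-0.02 0 0.95" --pt "-0.02 0 1" --pt "-0.02 0 1" --spin '[0, 0, 0, 0, 0, 0, 0, 0, 0, 0, 0, 0, 0, 0, 0, 0, 0, 0, 0]'

```text
time: 7.2
tool_pos: [0.5852, 0.0371, 0.0976]
ee_rot: [-47.6, 89.7, -142.9]
contact_force: [-0.3, 0.0, 0.0]
gripper_width: 0.505
```

```bash
python3 - <<'E'
from h import *
plan(-.0086,-.045,.0972,'x')
im=capture("top"); cv2.imwrite("pics/t2.png",cv2.resize(im[110:240,150:350,::-1],(800,520),interpolation=cv2.INTER_CUBIC))
E
```

```text
target [0.583  0.0071 0.0972] offset [0.005 0.006 0.301] spin 0.003 q6 99.0 F [-0.3  0.   0. ] t 7.2 g 0.504812270111359
ledge->tool dirs x,y [-0.003  1.     0.005] [-0.003  0.005 -1.   ]
```

View pics/t2.png

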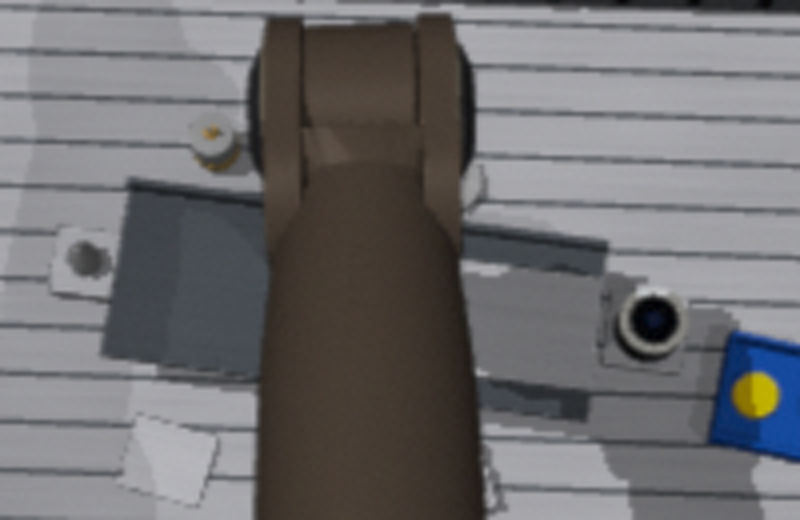

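The blank has moved with the fingers. Its leading edge is near the ledge end at crop x≈600, and the lens is at (652,320). I push on by 30 mm, then back off to square it against the fence.

Call:
servo_tool --pt "0 0 0.05" --pt "0 0 0.1" --pt "0 0 0.15" --pt "0 0 0.2" --pt "0 0 0.25" --pt "0 0 0.3" --pt "0 0 0.3" --pt "0 0 0.1" --pt "-0.3 0 -0.1" --pt "-0.8 0 -0.1" --pt "-1 0 -0.1" --pt "-1 0 -0.1" --spin '[0, 0, 0, 0, 0, 0, 0, 0, 0, 0, 0, 0]'

```text
time: 8.75
tool_pos: [0.5876, 0.0487, 0.1995]
ee_rot: [8.8, 89.9, -86.5]
contact_force: [0.7, 0.0, -0.3]
gripper_width: 0.499
```

```bash
python3 - <<'E'
from h import *
plan(-.07,-.125,.19,'y'); print(state()["qpos"].round(1))
ci=camera_info("wrist"); im=capture("wrist"); cv2.imwrite("pics/w3.png",im[:,:,::-1]); np.savez("pics/w3.npz",im=im,**ci)
E
```

```text
target [ 0.5141 -0.0666  0.19  ] offset [ 0.097 -0.627  1.215] spin -0.996 q6 100.0 F [ 0.7  0.  -0.3] t 8.75 g 0.4987504492791953
ledge->tool dirs x,y [0.    1.    0.006] [-0.002  0.006 -1.   ]
[  4.8  14.4   0.4  76.   -0.1 100. ]
```

View pics/w3.png

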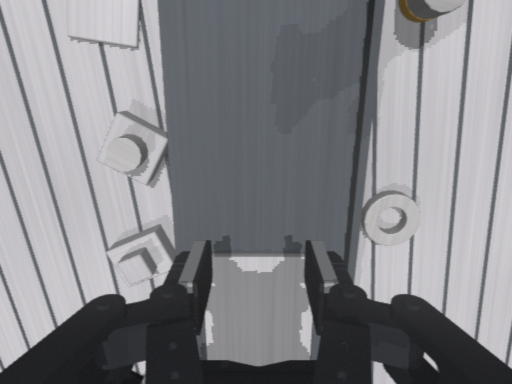

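Call:
servo_tool --pt "0 -0.2 0.2" --pt "0 -0.4 0.5" --pt "0 -0.6 0.8" --pt "0 -0.7 1" --pt "0 -0.7 1" --pt "0 -0.7 1" --pt "0 -0.7 1" --pt "0 -0.7 1" --pt "0 -0.7 1" --pt "0 -0.7 1" --pt "0 -0.7 1" --spin '[-0.1, -0.2, -0.3, -0.42, -0.53, -0.65, -0.76, -0.88, -0.996, -0.996, -0.996]'

```text
time: 10.18
tool_pos: [0.5076, -0.0445, 0.1972]
ee_rot: [-144.9, 89.7, -150.7]
contact_force: [-0.8, -0.5, 1.0]
gripper_width: 0.499
```

```bash
python3 - <<'E'
from h import *
plan(-.08,-.13,.0975,'y'); print(state()["qpos"].round(1))
z=dict(np.load("pics/w3.npz"))
def inv(w): 
    c,s=np.cos(L[2]),np.sin(L[2]); d=w-np.array(L[:2]); return np.c_[c*d[:,0]+s*d[:,1],-s*d[:,0]+c*d[:,1]]
print("trailing",inv(p2w(z,[(215,254),(303,254)],.086)))
E
```

```text
target [ 0.5037 -0.0705  0.0975] offset [ 0.997 -0.26  -0.009] spin -0.002 q6 0.9 F [-0.8 -0.5  1. ] t 10.175 g 0.49871492135204415
ledge->tool dirs x,y [-0.004  0.003  1.   ] [-0.003  1.    -0.003]
[ -4.9   6.  -10.1  74.2  -0.2   0.9]
trailing [[-0.04129853 -0.05618439]
 [ 0.02760958 -0.05570474]]
```

Call:
servo_tool --pt "0 -0.26 0" --pt "0.3 -0.26 0" --pt "0.7 -0.26 0" --pt "0.95 -0.26 0" --pt "0.99 -0.26 0" --pt "0.99 -0.26 0" --spin '[0, 0, 0, 0, 0, 0]'

```text
time: 10.92
tool_pos: [0.5047, -0.0706, 0.0987]
ee_rot: [-143.7, 89.7, -149.6]
contact_force: [-0.8, -0.2, 0.2]
gripper_width: 0.498
```

Call:
servo_tool --pt "0 0 0.06" --pt "0 0 0.12" --pt "0 0 0.17" --pt "0 0 0.21" --pt "0 0 0.25" --pt "0 0 0.28" --pt "0 0 0.31" --pt "0 0 0.33" --pt "0 0 0.34" --pt "0 0 0.35" --pt "0 0 0.35" --spin '[0, 0, 0, 0, 0, 0, 0, 0, 0, 0, 0]'

```text
time: 12.3
tool_pos: [0.5396, -0.0742, 0.099]
ee_rot: [-142.4, 89.7, -148.3]
contact_force: [-4.1, 0.8, 5.1]
gripper_width: 0.501
```

Call:
servo_tool --pt "0 0 0.01" --pt "0 0 0.02" --pt "0 0 0.02" --spin '[0, 0, 0]'

```text
time: 12.68
tool_pos: [0.5417, -0.0744, 0.099]
ee_rot: [-142.3, 89.7, -148.2]
contact_force: [-2.0, 0.4, 4.6]
gripper_width: 0.499
```

```bash
python3 - <<'E'
from h import *
plan(-.041,-.13,.0975,'y')
ci=camera_info("wrist"); im=capture("wrist"); cv2.imwrite("pics/w4.png",im[:,:,::-1]); np.savez("pics/w4.npz",im=im,**ci)
E
```

```text
target [ 0.5425 -0.0744  0.0975] offset [0.015 0.001 0.008] spin -0.002 q6 -1.9 F [-2.   0.4  4.6] t 12.675 g 0.4992378578254383
ledge->tool dirs x,y [-0.004  0.004  1.   ] [-0.003  1.    -0.004]
```

View pics/w4.png

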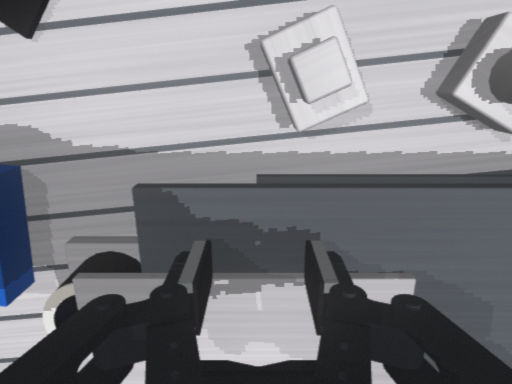

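```bash
python3 - <<'E'
from h import *
z=dict(np.load("pics/w4.npz"))
def inv(w): 
    c,s=np.cos(L[2]),np.sin(L[2]); d=w-np.array(L[:2]); return np.c_[c*d[:,0]+s*d[:,1],-s*d[:,0]+c*d[:,1]]
print("front edge",inv(p2w(z,[(75,274.5),(414,273)],.086)),"ledge front corner",inv(p2w(z,[(134,185),(500,185)],.08)))
R=Ro.from_euler("xyz",state()["ee_rot"],degrees=True).as_matrix();p=state()["tool_pos"]
print("tips",[w2p(z,p+R@[.015,sy*.021,sz*.011])[0].round() for sy in(-1,1) for sz in(-1,1)])
print(inv(p[None,:2]), state()["contact_force"])
E
```

```text
front edge [[-0.03391847 -0.21611219]
 [-0.03444767 -0.05860119]] ledge front corner [[-0.07554716 -0.18604205]
 [-0.0751763  -0.02332521]]
tips [array([213., 235.]), array([215., 278.]), array([306., 235.]), array([304., 278.])]
[[-0.04176761 -0.13008653]] [-2.58542528 -0.1545636   3.68309855]
```

Call:
servo_tool --pt "0 0 -0.08" --pt "0.015 0 -0.1" --pt "0.02 0 -0.1" --pt "0.02 0 -0.1" --spin '[0, 0, 0, 0]'

```text
time: 13.22
tool_pos: [0.5318, -0.0734, 0.0969]
ee_rot: [-141.7, 89.7, -147.5]
contact_force: [-0.4, -0.1, -0.1]
gripper_width: 0.5
```

Call:
servo_tool --pt "0 0 0.03" --pt "0 0 0.05" --pt "0 0 0.07" --pt "0 0 0.08" --pt "0 0 0.09" --pt "0 0 0.1" --pt "0 0 0.1" --spin '[0, 0, 0, 0, 0, 0, 0]'

```text
time: 14.1
tool_pos: [0.5416, -0.0744, 0.0968]
ee_rot: [-143.4, 89.7, -149.3]
contact_force: [-0.5, -0.2, 0.7]
gripper_width: 0.504
```

Call:
servo_tool --pt "0 0 0.01" --pt "0 0 0.02" --pt "0 0 0.02" --spin '[0, 0, 0]'

```text
time: 14.48
tool_pos: [0.5432, -0.0746, 0.0968]
ee_rot: [-149.2, 89.7, -155.0]
contact_force: [-4.5, 1.0, 1.6]
gripper_width: 0.496
```

Call:
servo_tool --pt "0 0 0.01" --pt "0 0 0.02" --pt "0 0 0.02" --spin '[0, 0, 0]'

```text
time: 14.85
tool_pos: [0.5433, -0.0746, 0.0966]
ee_rot: [-161.0, 89.5, -166.9]
contact_force: [-9.4, 0.8, 5.6]
gripper_width: 0.497
```

Call:
servo_tool --pt "0 0 0.01" --pt "0 0 0.02" --pt "0 0 0.02" --spin '[0, 0, 0]'

```text
time: 15.22
tool_pos: [0.5434, -0.0746, 0.0966]
ee_rot: [-166.6, 89.3, -172.5]
contact_force: [-9.2, 1.2, 7.2]
gripper_width: 0.5
```

Call:
servo_tool --pt "0 0 -0.1" --pt "-0.1 0 -0.2" --pt "-0.4 -0.2 -0.3" --pt "-0.8 -0.5 -0.4" --pt "-1 -0.8 -0.5" --pt "-1 -0.9 -0.5" --pt "-1 -0.9 -0.5" --pt "-1 -0.9 -0.5" --spin '[0, 0, 0, 0, 0, 0, 0, 0]'

```text
time: 16.23
tool_pos: [0.4855, -0.1581, 0.1963]
ee_rot: [-170.9, 89.2, -176.7]
contact_force: [-0.2, -0.8, 0.6]
gripper_width: 0.501
```

```bash
python3 - <<'E'
from h import *
plan(-.041,-.13,.0975,'y')
ci=camera_info("wrist"); im=capture("wrist"); cv2.imwrite("pics/w5.png",im[:,:,::-1]); np.savez("pics/w5.npz",im=im,**ci)
ci=camera_info("top"); im=capture("top"); np.savez("pics/t5.npz",im=im,**ci)
E
```

```text
target [ 0.5425 -0.0744  0.0975] offset [0.98  0.893 0.495] spin -0.002 q6 -12.1 F [-0.2 -0.8  0.6] t 16.225 g 0.501017874913817
ledge->tool dirs x,y [-0.013  0.003  1.   ] [-0.002  1.    -0.003]
```

View pics/w5.png

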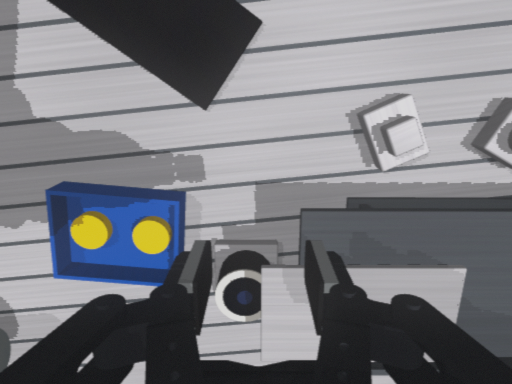

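```bash
python3 - <<'E'
from h import *
z=dict(np.load("pics/w5.npz")); g=cv2.cvtColor(z["im"],cv2.COLOR_RGB2GRAY)
def inv(w): 
    c,s=np.cos(L[2]),np.sin(L[2]); d=np.atleast_2d(w)-np.array(L[:2]); return (np.c_[c*d[:,0]+s*d[:,1],-s*d[:,0]+c*d[:,1]]*1e3).round(1)
print("ledge end corner",inv(p2w(z,[(300,210)],.08)),"blank lead corner, front other corner",inv(p2w(z,[(261,267),(261,355),(464,267)],.086)))
for row in (290,294,298,302): print(row,g[row,206:270:1])
# lens ring outline predicted for lens y guesses: ring outer edges
for ly in (-.228,-.232,-.236): print(ly,w2p(z,led(*L,[(.017,ly,.055),(.017,ly-.02,.055)])).round(1))
t=dict(np.load("pics/t5.npz"))
tg=cv2.cvtColor(t["im"],cv2.COLOR_RGB2GRAY)
cv2.imwrite("pics/t5.png",cv2.resize(t["im"][130:230,240:360,::-1],(720,600),interpolation=cv2.INTER_CUBIC))
# lens from initial top view: dark blob inside the ring
E
```

```text
ledge end corner [[ -75.1 -188. ]] blank lead corner, front other corner [[ -30.  -217.6]
 [  54.3 -217.6]
 [ -29.8  -59.3]]
290 [ 35  36  37  65 147 183 182 156 139 173 206 215 216 215 216 216 210 157
  81  42  37  37  37  39  40  39  37  39  39  39  38  39  39  40  41  39
  41  43  45  45  44  42  41  40  41  41  39  41  40  42  41  40  42  43
  64 137 175 184 185 184 185 184 185 184]
294 [ 33  36  42  73  91  93  96  99 123 185 214 215 216 216 216 213 172 100
  46  40  37  35  38  38  38  38  39  38  40  40  39  47  52  59  59  58
  58  60  59  53  50  50  51  49  49  45  43  41  40  41  40  40  43  42
  63 136 172 180 181 181 181 181 180 181]
298 [ 35  57 125 173 187 189 189 189 192 207 216 216 216 216 217 213 169  96
  44  38  37  38  39  38  37  40  39  37  38  40  44  51  56  58  57  58
  58  57  58  54  48  49  48  49  51  50  44  40  41  38  41  40  40  43
  67 141 179 186 187 187 187 187 185 187]
302 [ 53 121 169 184 186 185 187 187 187 192 208 216 216 216 217 216 213 168
  95  45  35  37  37  37  36  37  38  37  39  41  39  39  42  49  54  57
  60  58  57  57  54  50  49  48  44  40  41  40  39  41  42  41  39  43
  67 142 178 185 185 186 185 186 186 185]
-0.228 [[249.3 295.8]
 [227.2 295.8]]
-0.232 [[244.9 295.8]
 [222.8 295.8]]
-0.236 [[240.5 295.8]
 [218.4 295.8]]
```

View pics/t5.png

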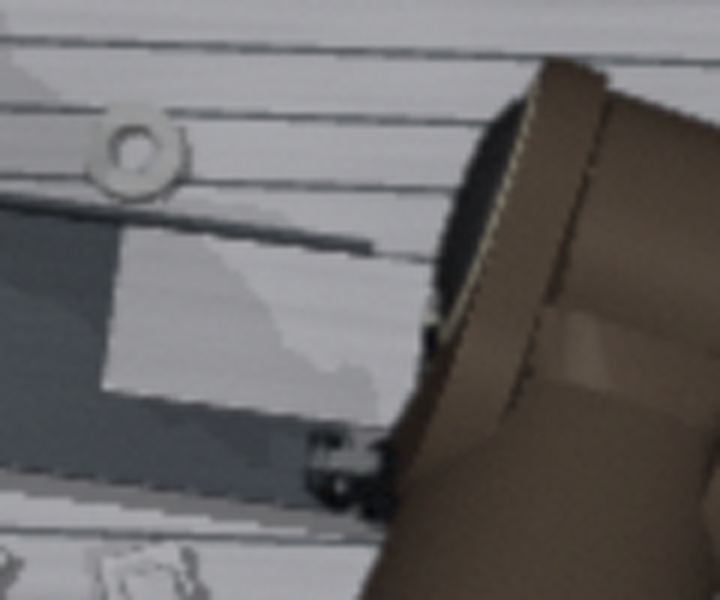

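```bash
python3 -c "
from h import *
plan(.012,-.03,.196,'x')"
```

```text
target [0.605 0.02  0.196] offset [-0.013  1.891  1.009] spin 0.998 q6 -12.1 F [-0.2 -0.5  0. ] t 16.325 g 0.503086530135803
ledge->tool dirs x,y [-0.013  0.003  1.   ] [-0.002  1.    -0.003]
```

Call:
servo_tool --pt "0 0.3 0.3" --pt "0 0.6 0.6" --pt "0 0.95 0.95" --pt "0 0.95 1" --pt "0 0.95 1" --pt "0 0.95 1" --pt "0 0.95 1" --pt "0 0.95 1" --pt "0 0.95 1" --pt "0 0.95 1" --pt "0 0.95 1" --spin '[0.1, 0.2, 0.3, 0.42, 0.53, 0.65, 0.76, 0.88, 0.998, 0.998, 0.998]'

```text
time: 17.7
tool_pos: [0.5946, -0.0731, 0.1945]
ee_rot: [-81.3, 89.2, -176.7]
contact_force: [1.3, 0.4, -0.6]
gripper_width: 0.497
```

```bash
python3 -c "
from h import *
plan(.012,-.03,.097,'x')"
```

```text
target [0.605 0.02  0.097] offset [ 0.973  0.029 -0.938] spin 0.003 q6 88.4 F [ 1.3  0.4 -0.6] t 17.7 g 0.4970312105273829
ledge->tool dirs x,y [-0.014  1.     0.004] [-0.002  0.004 -1.   ]
```

Call:
servo_tool --pt "0 0.03 -0.4" --pt "0 0.03 -0.8" --pt "0 0.03 -0.94" --pt "0.3 0.03 -0.94" --pt "0.7 0.03 -0.94" --pt "0.94 0.03 -0.94" --pt "0.97 0.03 -0.94" --pt "0.97 0.03 -0.94" --spin '[0, 0, 0, 0, 0, 0, 0, 0]'

```text
time: 18.7
tool_pos: [0.6051, 0.0198, 0.0975]
ee_rot: [-80.6, 89.2, -175.9]
contact_force: [0.2, 0.1, -0.3]
gripper_width: 0.499
```

```bash
python3 -c "
from h import *
plan(.012,-.059,.097,'x')"
```

```text
target [ 0.6022 -0.0089  0.097 ] offset [ 0.005 -0.002  0.288] spin 0.003 q6 97.2 F [ 0.2  0.1 -0.3] t 18.7 g 0.4993472568449672
ledge->tool dirs x,y [-0.014  1.     0.004] [-0.002  0.004 -1.   ]
```

Push to -0.0585, then back off, rise, and go to the viewing side.

Call:
servo_tool --pt "0 0 0.05" --pt "0 0 0.1" --pt "0 0 0.14" --pt "0 0 0.18" --pt "0 0 0.22" --pt "0 0 0.25" --pt "0 0 0.27" --pt "0 0 0.285" --pt "0 0 0.285" --spin '[0, 0, 0, 0, 0, 0, 0, 0, 0]'

```text
time: 19.82
tool_pos: [0.6024, -0.0087, 0.0975]
ee_rot: [-79.7, 89.2, -175.1]
contact_force: [0.3, 1.0, 1.0]
gripper_width: 0.502
```

Call:
servo_tool --pt "0 0 -0.15" --pt "-0.2 0 -0.3" --pt "-0.6 0 -0.8" --pt "-1 0 -1" --pt "-1 0 -1" --pt "-1 0 -1" --spin '[0, 0, 0, 0, 0, 0]'

```text
time: 20.58
tool_pos: [0.613, 0.0915, 0.1966]
ee_rot: [-78.6, 89.2, -173.9]
contact_force: [0.2, 0.5, -1.3]
gripper_width: 0.496
```

Call:
servo_tool --pt "0 0 -0.5" --pt "0 0 -1" --pt "0 0 -1" --pt "0 0 -1" --spin '[0, 0, 0, 0]'

```text
time: 21.08
tool_pos: [0.6217, 0.1903, 0.1949]
ee_rot: [-75.2, 89.0, -170.6]
contact_force: [-0.9, -0.3, 0.1]
gripper_width: 0.498
```

```bash
python3 - <<'E'
from h import *
plan(-.09,-.21,.2,'y')
ci=camera_info("top"); im=capture("top"); np.savez("pics/t6.npz",im=im,**ci)
cv2.imwrite("pics/t6.png",cv2.resize(im[140:230,230:350,::-1],(800,600),interpolation=cv2.INTER_CUBIC))
E
```

```text
target [ 0.4859 -0.1492  0.2   ] offset [-0.019 -1.037  3.507] spin -0.997 q6 112.3 F [-0.9 -0.3  0.1] t 21.075 g 0.49772486483474465
ledge->tool dirs x,y [-0.017  1.     0.005] [-0.004  0.005 -1.   ]
```

View pics/t6.png

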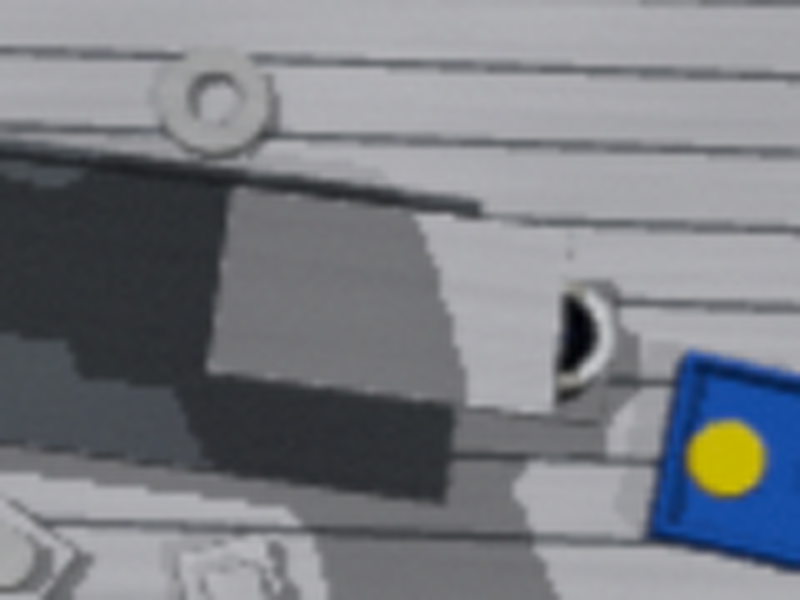

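```bash
python3 - <<'E'
from h import *
def inv(w): 
    c,s=np.cos(L[2]),np.sin(L[2]); d=np.atleast_2d(w)-np.array(L[:2]); return (np.c_[c*d[:,0]+s*d[:,1],-s*d[:,0]+c*d[:,1]]*1e3).round(1)
ci=camera_info("top")
f=lambda a:(np.array(a)+.5)/6.667+[230,140]-.5
print("blank trail/lead",inv(p2w(ci,f([(232,185),(208,370),(559,335),(555,412)]),.086)))
print("ledge end bottom",inv(p2w(ci,f([(446,500),(453,408)]),.08)),"fence end",inv(p2w(ci,f([(481,215)]),.094)))
g=cv2.imread("pics/top0.png",0)[275:320,465:515]; 
n,l,st,c=cv2.connectedComponentsWithStats((g<70).astype(np.uint8)); print(st,c+[465,275])
for k in range(1,n):
    if 100<st[k,4]: print("lens0",inv(p2w(ci,((c[k]+[465,275])+.5)*.64-.5,.055)), np.sqrt(st[k,4]*4/np.pi)*1.56*.64*1.9)
E
```

```text
blank trail/lead [[  62.   -69.7]
 [ -27.5  -69.7]
 [  10.4 -229. ]
 [ -26.  -230.8]]
ledge end bottom [[ -72.4 -186. ]
 [ -29.1 -184.5]] fence end [[  60.7 -186.3]]
[[   0    0   50   45 1696]
 [   0    0    9   33  166]
 [  16   13   18   18  258]
 [   8   20   23   18  104]
 [   0   33    2    7    9]
 [  37   32    8    2   13]
 [   4   36    1    3    3]
 [   0   42    1    1    1]] [[492.25766509 296.93808962]
 [467.51807229 290.85542169]
 [489.42635659 296.34496124]
 [480.75       306.26923077]
 [465.22222222 311.11111111]
 [505.30769231 307.61538462]
 [469.         312.        ]
 [465.         317.        ]]
lens0 [[  24.4 -186.3]] 27.578286349359338
lens0 [[  18.9 -231.6]] 34.38136267647464
lens0 [[  -3.9 -216.3]] 21.8288020341142
```

The leading edge is at y≈-230 mm and the lens at about -231.6 mm. The blank is flush and the arm is clear, so I hand in.

```bash
python3 -c "
from workcell import *
print(state()['time']); print(job_done())"
```

```text
21.125
the job is handed in; nothing more can be done
None
```

The blank now overhangs the camera end (-y) of the ledge and lies flush along the fence. I handed the job in at 21.1 s. I pushed it with half-open fingertips: along the ledge, then square against the fence until it stopped (about 9 N), then a last 13 mm or so along the ledge.

- **Leading edge:** the last top view puts it at about y = -230 mm in the ledge's frame, against -231.6 mm for the lens. That is about 2 mm short, within the 12 mm allowed.
- **Flush:** in the top view, the blank's front edge is 45 to 46 mm behind the ledge's front edge at both ends, against 45 mm when flush. Both ends are within about 2 mm.
- **Disagreements:** the top view read the ledge ends and front 2 to 5 mm off their known places. The gap from the ledge end to the lens came out as 44 mm in the wrist view and 41.5 mm in the top view. Neither difference is enough to use up the margins.
- **First fence push:** it left the blank about 4 mm short, with the fingertips riding near its top edge. I backed off, lowered them by 2 mm and pushed again.
- **Clearance:** at hand-in the gripper was about 100 mm above the ledge, and it read no contact. I saw no sign of contact with the camera, the spike or the other parts.

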